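# Close up the spice tray until the stop clicks into its notch

### The job

Close up the row of spice jars: push the tray's sliding stop by its red thumb plate toward the jars until it drops into the notch at the orange marks, and leave it resting in the notch. Only push the plate with the fingertips, do not grip or lift anything; go no further than the notch so that the jars are not squeezed, keep them standing in the tray, and leave the other things on the worktop alone.

Things in the scene. Friction and masses are not known exactly. Their poses are not given: they have to be found in the camera images.
- tray: a low pale wooden spice tray, 104 mm deep and 380 mm long, fixed to the worktop. Origin: underside, in the middle of the jar channel's width; x across the tray (away from the robot at yaw 0), y along it toward the closed end, z up. Channel floor 8 mm up, front lip 26 mm high, closed end wall (inner face y = 175 mm) 60 mm high; an aluminium rail runs along the far side at x = 37 mm. The other end is open.
- stop (a joint): travel of the black sliding stop along the tray's +y, in m: 0 as far open as it goes, growing toward the jars, 0.13 at the end of its travel. It runs with about 1 to 2 N of friction, plus the jars' when it meets them, and springs into the notch from about 5 mm either side. Where the notch lies along this travel varies from case to case (0.103 to 0.118)
- push_point (a point): centre of the outer face (facing the tray's -y, away from the jars) of the stop's upright red thumb plate. The face is 96 mm wide, and reaches from 31 mm below to 25 mm above this point (29 to 85 mm above the tray's underside). Axes as the tray's. The fence that meets the jars lies 64 to 74 mm further along +y, 70 mm high
- thumb_plate: the red outer layer, 6 mm thick, of the thumb plate. Its origin is no useful point: use push_point
- plate_back: the black layer, 6 mm thick, behind the red one, facing the jars; open space of 52 mm between it and the fence above 47 mm height. Its origin is no useful point
- fence: the stop's black end plate that meets the jars, 50 mm wide, 10 mm thick. Its origin is no useful point
- pointer (a point): the point under the stop's saddle where its sprung ball rides on the index bar; a thin orange pointer line across the top of the saddle shows it. It moves with the stop. Axes as the tray's
- notch (a point): the V notch (12 mm wide along the rail, 4 mm deep) in the steel index bar on the rail, shown by an orange line on the tray's back ledge and one straight across on the front lip, 4 mm broad; does not move. The stop is home when pointer lies over it along the tray's y. Pushing force falls (the stop jumps ahead about 5 mm) as the ball drops in; leaving the notch takes about 8 N either way. Axes as the tray's
- jar_1: red-capped spice jar 1 of the row (1 next to the closed end), 45 mm wide, 106 mm tall, 0.12 kg, standing loose in the tray; origin at the centre of its underside, z along the jar
- jar_2: red-capped spice jar 2 of the row (1 next to the closed end), 45 mm wide, 106 mm tall, 0.12 kg, standing loose in the tray; origin at the centre of its underside, z along the jar
- jar_3: red-capped spice jar 3 of the row (1 next to the closed end), 45 mm wide, 106 mm tall, 0.12 kg, standing loose in the tray; origin at the centre of its underside, z along the jar
- mug: a mug, dark above and pale green below, 82x117x94 mm; loose bystander, origin at the centre of its underside
- tumbler: a clear drinking glass, 76 mm wide, 86 mm tall; loose bystander, origin at the centre of its underside
- salt_shaker: a clear salt shaker with grey cap, 44 mm wide, 90 mm tall; loose bystander, origin at the centre of its underside
- pepper_mill: a dark wooden pepper mill, 58 mm wide, 170 mm tall; loose bystander, origin at the centre of its underside
- pear: a green-yellow pear, 68 mm wide, 101 mm tall; loose bystander, origin at the centre of its underside
Not all that is in view belongs to the job. Leave any black or purple look-alike of the jar_2 alone.

How it is judged:
By the outcome, as a careful person would: the job done as asked, in the order asked, and still so for the second after the job is handed in, with the robot touching nothing.
It also fails if it takes over 38 s, if anything falls off the work surface, if the arm or the gripper's body presses on something with over 40 N, if the wrist force passes 120 N, or if a joint passes its speed limit or range.

### The arm

A 7-joint arm with a two-finger parallel gripper is mounted at the origin on a cart in front of the work surface, level with it; the furniture and walls round the work are solid. World frame = base frame: x ahead of the robot, y to its left, z up, the work surface at z = 0. Lengths are in m, angles in degrees, forces in N, time in s.
With the tool pointing down it reaches from about 0.425 to 0.875 m from the base axis. Payload 9.9 kg.
Tool frame: the origin (TCP) lies on the centre line of the jaws, within the pads' length; the fingertips stand 17 mm ahead of it and the grasp point (between the pads) lies 2 mm behind it; z points along the fingers, y is the line along which they close (so a half turn about z gives the same grasp; the last joint's range is limited). The gripper opens to 85 mm and grips with 20 to 120 N. Pads are 22 mm wide; open, the fingers measure 114 mm over their backs; the gripper's body (76 mm by 85 mm) begins 54 mm behind the grasp point. The pads swing forward as they close: fully open they stand 13 mm farther back than shut.
Start: joints at [63.151, 32.985, 1.427, 82.34, -0.859, 64.687, -3.237], TCP at [0.253, -0.626, 0.222] pointing down, gripper open.
Joint ranges: [-157.87, 157.87], [-19.46, 123.44], [-87.15, 90], [11.01, 140.99], [-62.26, 242.26], [9.8, 113.94], [-161.44, 161.44]. Speed limits (degrees/s): [127.2, 127.2, 172.46, 172.46, 180, 180, 180].

### API

Orientations are given as [roll, pitch, yaw] about the fixed x, y, z axes, in that order (R = Rz(yaw) Ry(pitch) Rx(roll)).
In Python, from workcell import bot, viewer gives the robot as it stands.
- The arm moves only by the tool apply_moves, never from a script. Its argument "deltas" is a list of rows, each a list of 2 entries, a list of its own where there are three numbers: the shift along the world's x, y, z as a fraction of full scale, then the turn about the world's z as a fraction of full scale. A call has 1 to 12 rows; each row is the pose to reach, as a shift and turn from the pose commanded when the call began; what a row does not reach only later rows make up. Full scale, the value 1, is 0.15 m for a shift and 45 degrees for a turn. A row lasts 1/12 s, in which the tool goes at most 41.7 mm and 7.16 degrees, less where a joint would pass 70% of its speed; a pose out of reach is approached as far as the arm can. A call with a number of a shift or a turn outside -1 to 1 is refused whole. A call with a gripper value outside its range is refused whole. "hand" is the opening, from -1 (shut) to 1 (fully open), set as the call begins (left out, the last holds). The fingers move at their own pace and stop on an object; the grip force is fixed at half the most. Time passes only in rows, so rows that repeat a pose let the fingers close. It gives the time, the measured TCP pose, the force, the opening and the grip force at its end, in the units of the state.
- bot.state(): the state, without advancing time (a new reading comes with each control period).
- viewer.snapshot(name): name is "scene" or "top"; returns the picture (480x640x3 uint8, red, green, blue); there is no depth.
- viewer.calibration(name): a dict with "vfov" (degrees; the focal length in pixels is half the picture's height over the tangent of half this angle, whatever the lens; pixels are square), "cx", "cy" (the principal point, pixels), "k1" (the pictures are not rectified: a ray, as slopes to the right and down, at radius r is drawn at 1 + k1 r^2 times it, then the intrinsics apply), "xyz" and "rotation" of the camera in the world. Camera axes: x right, y down, z forward; pixel columns grow to the right and rows downward; lengths in m; the calibration is good to about 2 mm. A picture is of the moment at which its call begins. calibration takes no time and is no camera call.
- bot.sign_off(): hands the job in; it is judged then, once.
The state is a dict: "t": time; "joint_positions": joint angles; "dq": joint speeds; "joint_torque": joint torques, N m; "eef_pos": TCP position; "tool_rot": TCP orientation; "ft_force": force on the tool from outside, world axes, zero at the start; "ft_torque": the same for the moment, N m; "gripper_width": finger opening in m; "grasp_force": force on a finger pad.
Only numpy, scipy, OpenCV 4.12 (cv2) and the standard library are available. Lean on these libraries where they do the work, as an engineer would, in place of code of your own. Each camera call takes 0.05 s, during which the arm holds its last target. There are 200 camera calls.

## Working session

There is one attempt and no reset: what is moved stays moved. The work goes in short steps, Python scripts to look and compute and a tool call to move; the robot and the scene stay as the last step left them, time stands still between calls to the robot, and variables do not carry over. Pictures are saved under pics/ and viewed, at most 10 in all, crops included, and the job is handed in when it is done.

Besides the shell and the picture viewer there is one more tool, called in YAML: its name, and indented under it one key for each argument. apply_moves: Moves the arm, as the interface text tells. Shift numbers are shares of 0.15 m and turn numbers shares of 45 degrees, none past 1 either way. Its arguments: {"type":"object","properties":{"deltas":{"type":"array","items":{"type":"array"}},"hand":{"type":"number"}},"required":["deltas"]}

```bash
mkdir -p pics; cat > h.py <<'E'
import numpy as np, cv2
from workcell import bot, viewer
def snap(n,f):
    im=viewer.snapshot(n); cv2.imwrite(f'pics/{f}.png',im[:,:,::-1]); return im
def KD(c):
    f=240/np.tan(np.radians(c['vfov'])/2)
    return np.array([[f,0,c['cx']],[0,f,c['cy']],[0,0,1.]]),np.array([c['k1'],0,0,0.])
def R_(c):
    return np.array(c['rotation'])
def ray(n,px):
    c=viewer.calibration(n);K,D=KD(c)
    u=cv2.undistortPointsIter(np.array([[px]],float),K,D,None,None,(3,100,1e-12))[0,0]
    return np.array(c['xyz']),R_(c)@np.array([u[0],u[1],1])
def at_z(n,px,z):
    o,d=ray(n,px); return o+d*(z-o[2])/d[2]
def proj(n,P):
    c=viewer.calibration(n);K,D=KD(c)
    q=(np.atleast_2d(P)-np.array(c['xyz']))@R_(c)
    return cv2.projectPoints(q.reshape(-1,1,3),np.zeros(3),np.zeros(3),K,D)[0][:,0]
def tri(a,b):
    (o,d),(p,e)=ray(*a),ray(*b)
    d/=np.linalg.norm(d);e/=np.linalg.norm(e)
    s=np.linalg.lstsq(np.stack([d,-e],1),p-o,rcond=None)[0]
    A,B=o+s[0]*d,p+s[1]*e
    return (A+B)/2,np.linalg.norm(A-B)
E
python3 - <<'E'
from h import *
for n in('scene','top'):
    snap(n,n+'0'); print(viewer.calibration(n))
print(bot.state())
E
```

```text
{'vfov': 55.20621082143689, 'cx': 316.14447660115434, 'cy': 241.257654935724, 'k1': -0.019236959914468055, 'xyz': array([0.07044912, 0.55590487, 0.93905706]), 'rotation': array([-141.48756177,    0.47887626, -143.57833515])}
{'vfov': 56.31386993409864, 'cx': 322.34816611058125, 'cy': 234.29582011463634, 'k1': 0.016781560063720287, 'xyz': array([ 0.31105758, -0.01233187,  1.31455091]), 'rotation': array([-171.62276287,   -1.07751962,  -89.85629126])}
{'t': 0.1, 'joint_positions': array([63.15128951, 33.02554262,  1.42145107, 82.38020589, -0.85820549,
       64.68738318, -3.23644252]), 'dq': array([ 0.09334185, -0.02927461, -0.10683728, -0.16889417, -0.07459134,
       -0.08537682, -0.00363521]), 'joint_torque': array([ 6.32467199e-03, -7.67299247e+01,  2.25773357e+00, -2.86606318e+01,
        1.58380234e-02,  8.50025739e-03, -5.17805540e-05]), 'eef_pos': array([ 0.25324257, -0.62524977,  0.22096375]), 'tool_rot': array([-1.79917509e+02,  4.04407354e-03,  2.20523428e+01]), 'ft_force': array([-0.1124502 ,  0.1714497 , -0.95693143]), 'ft_torque': array([ 0.01028337, -0.01938847,  0.01254965]), 'grasp_force': 0.0, 'gripper_width': 0.08517781681715442}
```

View pics/scene0.png

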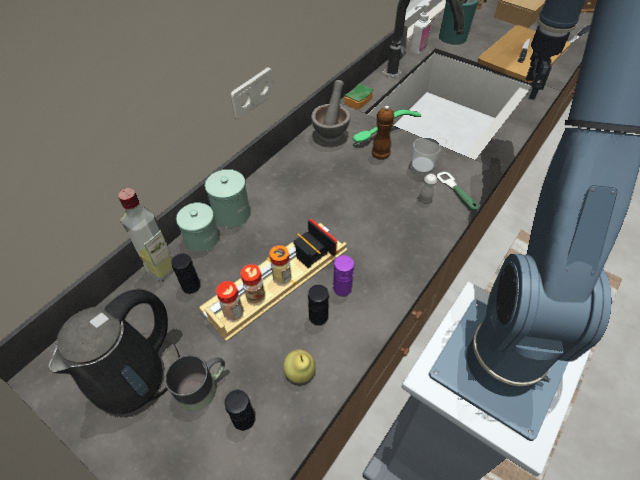

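View pics/top0.png

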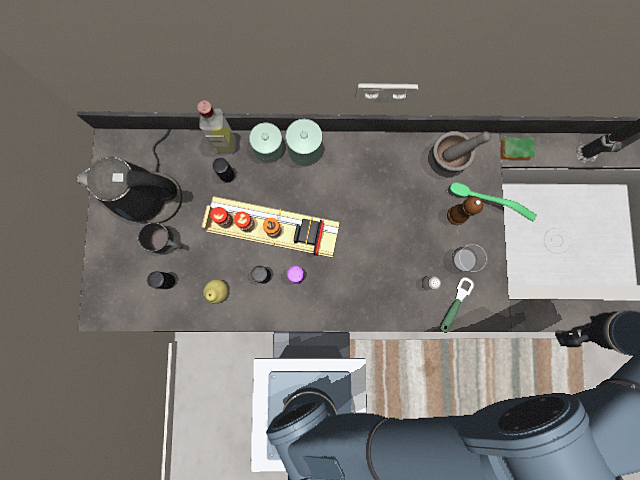

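The tray is at top (203–340, 197–255) and scene (200–347, 225–335). The red plate shows at top (320,237) and scene (322,237), on the open right-hand end. The other tall items are black jars at scene (318,305), (185,273) and (239,410), and a purple one at (344,276). None of these is the plate. Next I'll check it in a close crop.

```bash
python3 - <<'E'
import re
s=open('h.py').read()
s=s.replace("return np.array(c['rotation'])","return Rotation.from_euler('xyz',c['rotation'],degrees=True).as_matrix()").replace("import numpy as np, cv2","import numpy as np, cv2\nfrom scipy.spatial.transform import Rotation")
open('h.py','w').write(s)
from h import *
a=cv2.imread('pics/top0.png')[190:265,195:345]; b=cv2.imread('pics/scene0.png')[215:345,195:355]
cv2.imwrite('pics/ctop.png',cv2.resize(a,None,fx=5.3,fy=5.3,interpolation=cv2.INTER_CUBIC)[:, :800])
cv2.imwrite('pics/cscene.png',cv2.resize(b,None,fx=4.6,fy=4.6,interpolation=cv2.INTER_CUBIC))
E
```

```text
(no output)
```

View pics/ctop.png

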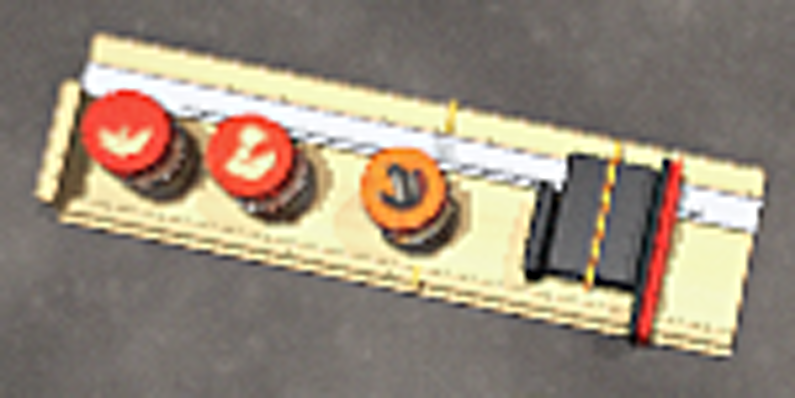

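View pics/cscene.png

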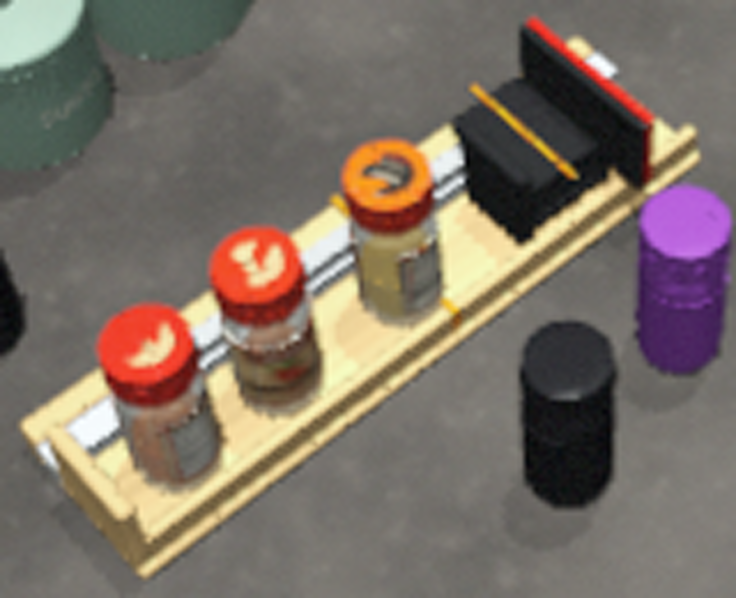

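The plate is confirmed: red layer on the outer (right) side, pointer line on the saddle, notch marks on the ledge (top crop (452,117)) and the lip (417,278). The plate's top edge runs (678,162)–(645,342) in the top crop and (533,20)–(652,121) in the scene crop.

```bash
python3 - <<'E'
from h import *
T=lambda u,v:('top',(194.6+u/5.3,189.6+v/5.3))
S=lambda u,v:('scene',(194.6+u/4.6,214.6+v/4.6))
pts={'plate far outer':(T(682,162),S(535,18)),'plate near outer':(T(651,343),S(654,120)),
'ptr far':(T(618,147),S(474,87)),'ptr near':(T(589,288),S(577,178)),
'notch ledge':(T(452,117),S(338,207)),'notch lip':(T(416,280),S(455,313)),
'open near corner':(T(730,355),S(698,155)),'closed wall near top':(T(40,200),S(130,520)),'closed wall far top':(T(68,85),S(55,435)),
'cap1':(T(128,132),S(147,345)),'cap2':(T(250,155),S(257,268)),'cap3':(T(403,188),S(388,175))}
r={}
for k,(a,b) in pts.items():
    P,e=tri(a,b); r[k]=P; print(k,P.round(4),round(e,4))
for a,b in(('plate far outer','plate near outer'),('ptr far','ptr near'),('notch ledge','notch lip'),('closed wall far top','closed wall near top')):
    d=r[a]-r[b]; print(a,'yaw',np.degrees(np.arctan2(d[1],d[0])),np.linalg.norm(d))
d=r['cap1']-r['cap3'];print('cap yaw',np.degrees(np.arctan2(-d[0],d[1])))
d=r['closed wall near top']-r['open near corner'];print('edge yaw',np.degrees(np.arctan2(-d[0],d[1])),np.linalg.norm(d))
E
```

```text
plate far outer [ 0.5325 -0.0373  0.085 ] 0.001
plate near outer [ 0.4395 -0.0202  0.082 ] 0.0062
ptr far [ 0.5479 -0.0028  0.0491] 0.0031
ptr near [0.47   0.0115 0.0433] 0.0006
notch ledge [0.5695 0.0895 0.0225] 0.0041
notch lip [0.4774 0.1068 0.0235] 0.0014
open near corner [ 0.4398 -0.0651  0.0054] 0.0038
closed wall near top [0.5141 0.3037 0.0578] 0.0004
closed wall far top [0.5766 0.2915 0.0554] 0.0017
cap1 [0.5423 0.2478 0.1112] 0.0025
cap2 [0.5305 0.185  0.1106] 0.0017
cap3 [0.5137 0.1064 0.1129] 0.0023
plate far outer yaw -10.366737427047063 0.09455974826699258
ptr far yaw -10.418686690265034 0.07936920059028309
notch ledge yaw -10.680213538506171 0.09381373842186455
closed wall far top yaw -11.023687960029637 0.06372678457812829
cap yaw -11.438607159107262
edge yaw -11.398157767464731 0.37987783164716116
```

Plate face centre is about (0.486, -0.029), yaw about -11°, travel about 95 mm. Pushing direction is (0.19, 0.98). I'll shut the hand, carry it high over the bystanders, and turn tool x to the pushing direction (+57°).

apply_moves:
  deltas:
    - [[0.06,0.15,0.1],0.05]
    - [[0.12,0.3,0.15],0.1]
    - [[0.18,0.46,0.2],0.16]
    - [[0.25,0.61,0.2],0.21]
    - [[0.31,0.76,0.2],0.26]
    - [[0.37,0.91,0.2],0.32]
  hand: -1

```text
t: 0.6
eef_pos: [0.3092, -0.4878, 0.2516]
tool_rot: [-180.0, -0.0, 36.6]
ft_force: [0.0, -0.8, -0.2]
gripper_width: 0.0123
grasp_force: 0.0
```

apply_moves:
  deltas:
    - [[0.06,0.15,0],0.05]
    - [[0.12,0.3,0],0.1]
    - [[0.18,0.46,0],0.16]
    - [[0.25,0.61,0],0.21]
    - [[0.31,0.76,0],0.26]
    - [[0.37,0.91,0],0.32]

```text
t: 1.1
eef_pos: [0.3645, -0.3513, 0.2515]
tool_rot: [-180.0, 0.0, 51.0]
ft_force: [0.1, 0.2, -0.6]
gripper_width: -0.0002
grasp_force: 0.0
```

apply_moves:
  deltas:
    - [[0.06,0.15,0],0.05]
    - [[0.12,0.3,0],0.1]
    - [[0.18,0.46,0],0.16]
    - [[0.25,0.61,0],0.21]
    - [[0.31,0.76,0],0.26]
    - [[0.37,0.91,0],0.32]

```text
t: 1.6
eef_pos: [0.42, -0.2149, 0.2515]
tool_rot: [-180.0, 0.0, 65.4]
ft_force: [0.2, 0.2, 0.3]
gripper_width: -0.0
grasp_force: 0.0
```

apply_moves:
  deltas:
    - [[0.06,0.15,0],0.05]
    - [[0.12,0.3,0],0.1]
    - [[0.18,0.46,0],0.16]
    - [[0.25,0.61,0],0.21]
    - [[0.31,0.76,0],0.26]
    - [[0.37,0.86,0],0.31]
    - [[0.37,0.86,0],0.31]
    - [[0.37,0.86,0],0.31]

```text
t: 2.27
eef_pos: [0.4756, -0.0867, 0.2515]
tool_rot: [-180.0, -0.0, 79.3]
ft_force: [-0.3, -0.8, -0.5]
gripper_width: -0.0001
grasp_force: 0.0
```

apply_moves:
  deltas:
    - [[0,0,-0.2],0]
    - [[0,0,-0.4],0]
    - [[0,0,-0.6],0]

```text
t: 2.52
eef_pos: [0.4752, -0.0888, 0.1609]
tool_rot: [179.9, 0.0, 79.1]
ft_force: [-0.7, -0.3, -0.0]
gripper_width: -0.0003
grasp_force: 0.0
```

apply_moves:
  deltas:
    - [[0,0,-0.2],0]
    - [[0,0,-0.4],0]
    - [[0,0,-0.55],0]
    - [[0,0,-0.64],0]
    - [[0,0,-0.64],0]

```text
t: 2.93
eef_pos: [0.4732, -0.0885, 0.0631]
tool_rot: [-179.7, 0.1, 79.1]
ft_force: [-0.4, -0.6, 0.1]
gripper_width: -0.0001
grasp_force: 0.0
```

```bash
python3 - <<'E'
from h import *
snap('top','t1');snap('scene','s1')
a=cv2.imread('pics/top0.png'); 
a=cv2.imread('pics/t1.png')[180:280,195:355]; b=cv2.imread('pics/s1.png')[205:345,195:375]
f=lambda i:cv2.resize(i,(400,int(i.shape[0]*400/i.shape[1])),interpolation=cv2.INTER_CUBIC)
a,b=f(a),f(b);h=max(a.shape[0],b.shape[0])
o=np.zeros((h,800,3),np.uint8);o[:a.shape[0],:400]=a;o[:b.shape[0],400:]=b
cv2.imwrite('pics/c1.png',o); s=bot.state();print(s['eef_pos'],s['ft_force'])
E
```

```text
[ 0.47500986 -0.08811641  0.06565361] [ 0.64713898 -0.32507456  0.28659783]
```

View pics/c1.png

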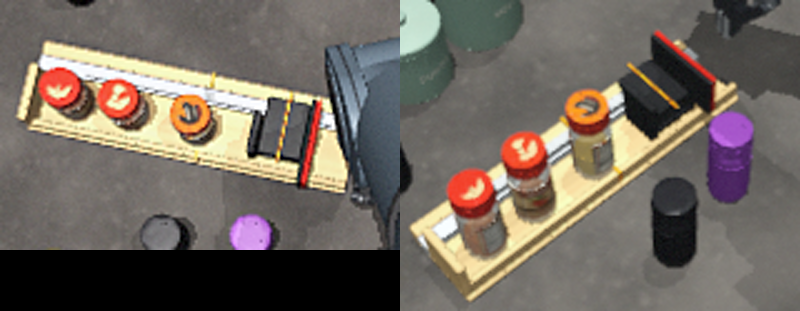

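Clear of everything: the finger is behind the plate (top crop about 345,180), and the scene view shows pointer and marks unobstructed. First I'll advance to just short of contact, then push slowly.

apply_moves:
  deltas:
    - [[0.015,0.08,0],0]
    - [[0.03,0.16,0],0]
    - [[0.05,0.24,0],0]
    - [[0.05,0.28,0],0]
    - [[0.05,0.28,0],0]
    - [[0.05,0.28,0],0]

```text
t: 3.53
eef_pos: [0.4831, -0.0456, 0.0664]
tool_rot: [179.9, 0.0, 79.2]
ft_force: [0.5, 0.4, 0.3]
gripper_width: 0.0003
grasp_force: 0.0
```

apply_moves:
  deltas:
    - [[0.003,0.015,0],0]
    - [[0.006,0.03,0],0]
    - [[0.009,0.045,0],0]
    - [[0.012,0.06,0],0]
    - [[0.015,0.075,0],0]
    - [[0.018,0.09,0],0]
    - [[0.02,0.105,0],0]
    - [[0.023,0.12,0],0]

```text
t: 4.2
eef_pos: [0.4864, -0.0274, 0.0657]
tool_rot: [180.0, 0.0, 79.2]
ft_force: [-0.0, -4.3, 2.6]
gripper_width: 0.0002
grasp_force: 2.4
```

apply_moves:
  deltas:
    - [[0.004,0.02,0],0]
    - [[0.008,0.04,0],0]
    - [[0.012,0.06,0],0]
    - [[0.016,0.08,0],0]
    - [[0.019,0.1,0],0]
    - [[0.023,0.12,0],0]
    - [[0.027,0.14,0],0]
    - [[0.03,0.16,0],0]
    - [[0.034,0.18,0],0]
    - [[0.038,0.2,0],0]

```text
t: 5.03
eef_pos: [0.4924, 0.0027, 0.0657]
tool_rot: [180.0, 0.0, 79.2]
ft_force: [0.6, -5.4, 2.0]
gripper_width: 0.0
grasp_force: 2.7
```

```bash
cat > look.py <<'E'
import sys
from h import *
n=sys.argv[1]
snap('top','t'+n);snap('scene','s'+n)
a=cv2.imread(f'pics/t{n}.png')[185:265,200:350]; b=cv2.imread(f'pics/s{n}.png')[215:345,195:355]
f=lambda i:cv2.resize(i,(400,int(i.shape[0]*400/i.shape[1])),interpolation=cv2.INTER_CUBIC)
a,b=f(a),f(b);h=max(a.shape[0],b.shape[0])
o=np.zeros((h,800,3),np.uint8);o[:a.shape[0],:400]=a;o[:b.shape[0],400:]=b
cv2.imwrite(f'pics/c{n}.png',o); s=bot.state();print(s['t'],s['eef_pos'],s['ft_force'])
v=np.array([.189,.982]);print('along',s['eef_pos'][:2]@v,'force',s['ft_force'][:2]@v)
# orange pixels (pointer/notch marks), scene
im=cv2.cvtColor(cv2.imread(f'pics/s{n}.png'),cv2.COLOR_BGR2HSV)
r=cv2.inRange(im,(14,170,120),(28,255,255));r[:215]=0;r[345:]=0;r[:,:195]=0;r[:,360:]=0
k,_,st,ce=cv2.connectedComponentsWithStats(r)
for i in range(1,k):
    if st[i,4]>3: print(st[i],ce[i].round(1))
E
python3 look.py 2
```

```text
5.1333 [0.49250115 0.00367173 0.06572437] [ 1.0271871  -1.44894514  0.68862692]
along 0.09668835682326013 force -1.2287257611418982
[285 243  22  20  51] [295.5 252.7]
[270 246  18  15 125] [277.9 252.9]
[267 258   4   3   6] [268.5 259. ]
[291 280   4   6   9] [293. 282.]
```

View pics/c2.png

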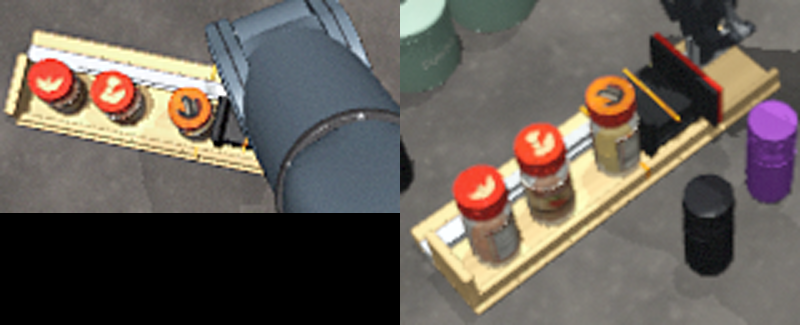

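The stop is moving and now nearly meets jar 3. Jars are upright. Next I'll work out the pointer-to-notch remainder from the orange lines.

```bash
cat >> look.py <<'E'
v=np.array([.189,.982])
def al(px,z): return at_z('scene',px,z)[:2]@v
nl,ng=al((293.3,282.3),.025),al((268.3,259.2),.024)
big=[(st[i,4],ce[i]) for i in range(1,k) if st[i,1]<265 and st[i,4]>20 and st[i,2]>12]
print('notch lip/ledge',nl,ng,'lines',[(a,round(al(c,.046),4),c.round(1)) for a,c in big])
E
python3 - <<'E'
from h import *
v=np.array([.189,.982])
print('initial ptr',[at_z('scene',(194.6+u/4.6,214.6+w/4.6),.046)[:2]@v for u,w in((474,87),(577,178))])
T=lambda u,w:(194.6+u/5.3,189.6+w/5.3)
print('top: ptr',[at_z('top',T(*p),.046)[:2]@v for p in((618,147),(589,288))],'notch',[at_z('top',T(*p),.025)[:2]@v for p in((452,117),(416,280))])
E
python3 look.py 3
```

```text
initial ptr [np.float64(0.10002351774463976), np.float64(0.10133922832137647)]
top: ptr [np.float64(0.09990161900753147), np.float64(0.1001636658197955)] notch [np.float64(0.1938349879191689), np.float64(0.19450340726593623)]
5.2333 [0.49204126 0.00369515 0.06561418] [-0.7533583   0.02580327  0.29316862]
along 0.0966244350780413 force -0.11704590985715424
[285 243  22  21  54] [295.9 253.1]
[270 246  18  15 127] [278.  252.9]
[267 258   3   3   5] [268.2 258.8]
[291 280   4   6   9] [293. 282.]
notch lip/ledge 0.19589075395481956 0.19607734873746585 lines [(np.int32(54), np.float64(0.144), array([295.9, 253.1])), (np.int32(127), np.float64(0.1756), array([278. , 252.9]))]
```

apply_moves:
  deltas:
    - [[0.003,0.014,0],0]
    - [[0.006,0.028,0],0]
    - [[0.008,0.042,0],0]
    - [[0.011,0.056,0],0]
    - [[0.014,0.07,0],0]
    - [[0.016,0.084,0],0]
    - [[0.019,0.098,0],0]
    - [[0.022,0.112,0],0]
    - [[0.025,0.126,0],0]
    - [[0.027,0.14,0],0]

```text
t: 6.07
eef_pos: [0.4958, 0.0233, 0.0656]
tool_rot: [-180.0, 0.1, 79.2]
ft_force: [-0.4, -5.8, 1.3]
gripper_width: 0.0003
grasp_force: 2.6
```

apply_moves:
  deltas:
    - [[0.003,0.014,0],0]
    - [[0.006,0.028,0],0]
    - [[0.008,0.042,0],0]
    - [[0.011,0.056,0],0]
    - [[0.014,0.07,0],0]
    - [[0.016,0.084,0],0]
    - [[0.019,0.098,0],0]
    - [[0.022,0.112,0],0]
    - [[0.025,0.126,0],0]
    - [[0.025,0.13,0],0]

```text
t: 6.9
eef_pos: [0.4998, 0.0432, 0.0656]
tool_rot: [-180.0, 0.0, 79.2]
ft_force: [-0.1, -3.3, -0.3]
gripper_width: 0.0
grasp_force: 1.8
```

```bash
python3 look.py 4
```

```text
7.0 [0.49990126 0.04361234 0.06563157] [ 0.35737431 -2.02031768 -0.12395189]
along 0.1373086582255218 force -1.9164082161039837
[272 252  23  21  56] [284.1 263.2]
[257 256  18  15 132] [264.8 263.3]
[290 279   5   7  10] [292.5 281.6]
notch lip/ledge 0.19589075395481956 0.19607734873746585 lines [(np.int32(56), np.float64(0.1846), array([284.1, 263.2])), (np.int32(132), np.float64(0.2186), array([264.8, 263.3]))]
```

View pics/c4.png

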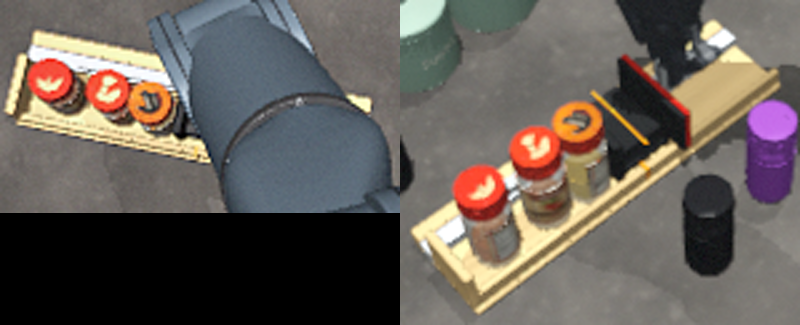

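About 10 mm to go. I'll creep on and watch for the force drop.

apply_moves:
  deltas:
    - [[0.001,0.007,0],0]
    - [[0.002,0.013,0],0]
    - [[0.004,0.02,0],0]

```text
t: 7.25
eef_pos: [0.5004, 0.0465, 0.0656]
tool_rot: [-180.0, -0.0, 79.2]
ft_force: [1.1, -3.7, -0.0]
gripper_width: 0.0003
grasp_force: 1.6
```

apply_moves:
  deltas:
    - [[0.001,0.004,0],0]
    - [[0.0013,0.0065,0],0]

```text
t: 7.42
eef_pos: [0.5006, 0.0479, 0.0657]
tool_rot: [-180.0, -0.0, 79.2]
ft_force: [-0.1, -0.7, -0.9]
gripper_width: -0.0002
grasp_force: 0.5
```

apply_moves:
  deltas:
    - [[0.001,0.004,0],0]
    - [[0.0013,0.0065,0],0]

```text
t: 7.58
eef_pos: [0.5008, 0.049, 0.0657]
tool_rot: [-180.0, -0.0, 79.2]
ft_force: [0.4, -0.6, -1.1]
gripper_width: 0.0
grasp_force: 0.0
```

```bash
python3 look.py 5
```

```text
7.6833 [0.50079067 0.04888326 0.0657137 ] [ 0.35082784 -0.068932    0.33560948]
along 0.14265279493615698 force -0.0013847615753076296
[270 254  22  21  53] [281.  264.5]
[254 258  19  15 133] [262.2 265.3]
[290 279   5   7  10] [292.5 281.6]
notch lip/ledge 0.19589075395481956 0.19607734873746585 lines [(np.int32(53), np.float64(0.1925), array([281. , 264.5])), (np.int32(133), np.float64(0.2269), array([262.2, 265.3]))]
```

The force fell to zero and the pointer moved about 8 mm for 5 mm of hand travel, so the stop jumped in. I'll check how centred it is.

```bash
python3 - <<'E'
from h import *
snap('scene','s6')
b=cv2.imread('pics/s6.png')[235:295,240:320]
cv2.imwrite('pics/c6.png',cv2.resize(b,None,fx=10,fy=10,interpolation=cv2.INTER_CUBIC))
E
python3 look.py 7
```

```text
7.8333 [0.50075984 0.04852381 0.065687  ] [ 0.26081276 -0.40627457  0.60062074]
along 0.14229399179018387 force -0.3496680187243847
[269 254  23  21  54] [280.6 265. ]
[253 258  19  16 140] [261.4 265.9]
[290 279   5   7  10] [292.5 281.6]
notch lip/ledge 0.19589075395481956 0.19607734873746585 lines [(np.int32(54), np.float64(0.194), array([280.6, 265. ])), (np.int32(140), np.float64(0.2293), array([261.4, 265.9]))]
```

View pics/c6.png

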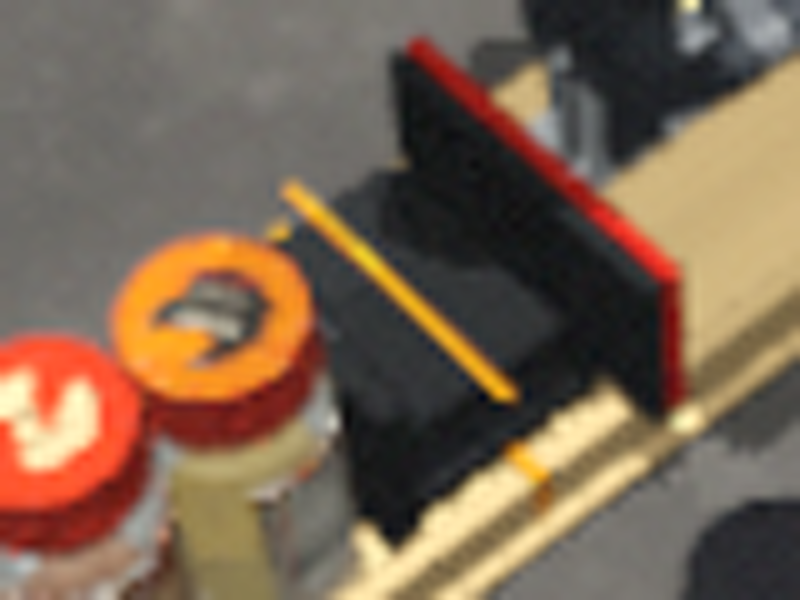

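The pointer line now lines up with the marks, and it is still sliding in on its own (0.1925 → 0.194, notch 0.195). I'll back off and re-measure.

apply_moves:
  deltas:
    - [[-0.012,-0.06,0],0]
    - [[-0.035,-0.18,0],0]
    - [[-0.06,-0.32,0],0]
    - [[-0.08,-0.42,0],0]
    - [[-0.08,-0.42,0.2],0]
    - [[-0.08,-0.42,0.45],0]
    - [[-0.08,-0.42,0.7],0]
    - [[-0.08,-0.42,0.95],0]
    - [[-0.08,-0.42,0.95],0]

```text
t: 8.58
eef_pos: [0.4917, -0.015, 0.2146]
tool_rot: [179.5, -0.1, 79.2]
ft_force: [1.7, 0.9, -0.3]
gripper_width: 0.0004
grasp_force: 0.0
```

apply_moves:
  deltas:
    - [[-0.05,-0.2,0],0]
    - [[-0.1,-0.4,0],0]
    - [[-0.15,-0.6,0.1],0]
    - [[-0.2,-0.8,0.1],0]
    - [[-0.2,-0.9,0.1],0]
    - [[-0.2,-0.9,0.1],0]

```text
t: 9.08
eef_pos: [0.4575, -0.1545, 0.2232]
tool_rot: [-180.0, 0.1, 78.8]
ft_force: [0.4, -1.3, 0.3]
gripper_width: 0.0001
grasp_force: 0.0
```

```bash
python3 look.py 8; python3 - <<'E'
from h import *
a=cv2.imread('pics/t8.png')[190:265,195:345]
cv2.imwrite('pics/ct8.png',cv2.resize(a,None,fx=5.3,fy=5.3,interpolation=cv2.INTER_CUBIC))
E
```

```text
9.1833 [ 0.45833934 -0.15029105  0.22305319] [0.52940657 0.72151711 0.66536744]
along -0.060959671092219975 force 0.8085876393140929
[269 254  22  22  56] [279.2 264.1]
[253 258  19  16 146] [261.5 266.1]
[291 279   4   7  10] [292.8 282. ]
notch lip/ledge 0.19589075395481956 0.19607734873746585 lines [(np.int32(56), np.float64(0.1949), array([279.2, 264.1])), (np.int32(146), np.float64(0.2295), array([261.5, 266.1]))]
```

View pics/ct8.png

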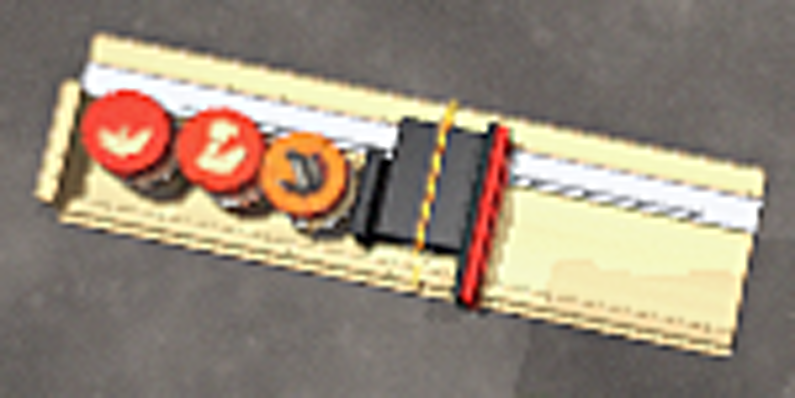

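The top crop shows the pointer line (448,128)–(424,243) running straight between the notch marks (452,117) and (416,280). It measures 0.1949 against about 0.195. The jars are standing and the hand is clear.

```bash
python3 -c "from workcell import bot; print(bot.sign_off())"
```

```text
the job is handed in; nothing more can be done
None
```

The stop was pushed into the notch and rests there, its pointer within about 1 mm of the orange marks by camera; the three jars are standing, the hand is clear, and the job was handed in at about 9 s.

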